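# Set up the last jack: stow the adaptor bush, draw the post to its height mark and hold it

### The arm

A 7-joint arm with a two-finger parallel gripper is mounted at the origin on the work surface. World frame = base frame: x ahead of the robot, y to its left, z up, the work surface at z = 0. Lengths are in mm, angles in rad, forces in N, time in s.
With the tool pointing down it reaches from about 350 to 900 mm from the base axis. Payload 7.2 kg.
Tool frame: the origin (TCP) lies at the very end of the fingers, on their centre line; the grasp point (between the pads) lies 19 mm behind it; z points along the fingers, y is the line along which they close (so a half turn about z gives the same grasp; the last joint's range is limited). The gripper opens to 88 mm and grips with 3 to 60 N. Pads are 20 mm wide; open, the fingers measure 115 mm over their backs; the gripper's body (75 mm by 178 mm) begins 61 mm behind the grasp point.
Start: joints at [1.097, 0.411, -0.013, 1.596, 0.006, 1.134, -0.082], TCP at [246.71, -574.251, 200.853] pointing down, gripper open.
Joint ranges: [-2.95, 2.95], [-0.29, 1.99], [-1.47, 1.44], [0.14, 2.54], [-1.03, 4.17], [0.13, 1.85], [-2.86, 2.86]. Speed limits (rad/s): [2.39, 2.39, 3.01, 3.01, 3.14, 3.14, 3.14].

### API

Orientations are given as a unit quaternion [w, x, y, z].
In Python, from rig import * gives the robot as it stands. Calls block until the motion is done:
- move_to(position, orientation): joint-space move of the TCP to a pose.
- move_straight(position, rot=None, rate=150, contact_N=None): straight line of the TCP; rot=None keeps the orientation; rate is the mean speed in mm/s. With contact_N (N) it stops when the force on the tool has changed by that much, and returns True; else False.
- move_joints(angles): joint-space move.
- grip(opening, strength=None): finger opening in mm; strength is the grip in N (None keeps the last); returns when the fingers have stopped.
- wait(seconds).
- ik(position, orientation): joint angles nearest the present ones, or None.
- get_image(name): name is "scene" or "top"; returns the picture (420x560x3 uint8, red, green, blue); there is no depth.
- camera_params(name): a dict with "intrinsics" (3x3 intrinsics, pixels), "origin" and "rotation" of the camera in the world. Camera axes: x right, y down, z forward; pixel columns grow to the right and rows downward; lengths in mm; the calibration is good to about 2 mm. A picture is of the moment at which its call begins. camera_params takes no time and is no camera call.
A pose or a line that the arm cannot do raises Unreachable and nothing moves.
- job_done(): hands the job in; it is judged then, once.
Trained networks look in the newest picture that a camera, given by its name, has taken for a name from the list of things; names that differ only in an ending like _2 or _b are one class to them, and where a whole thing is asked for, a point or a joint stands for the part that bears it (a point fixed in the world has none). Each returns a list of dicts, best first, with "score" (0 to 1); they miss things now and then, are a little off and sometimes report something else, mostly with a low value. They report only what shows in the picture. A call takes as long as a camera call.
- regions_of(query, camera): "region" (420x560 bool, what is visible of it).
- place_of(query, camera): "at" ([x, y, z] in mm, in the coordinates of the camera as it stood for that picture, good to about 4 mm: a listed point, or the origin of a listed thing).
Readings, each from a call of its own:
- current_time(): time.
- current_q(): joint angles.
- current_dq(): joint speeds.
- current_tau(): joint torques, N m.
- current_eef_pos(): TCP position.
- current_ee_rot(): TCP orientation.
- current_force(): force on the tool from outside, world axes, zero at the start.
- current_moment(): the same for the moment, N m.
- current_opening(): finger opening in mm.
- current_grasp_force(): force on a finger pad.
Only numpy, scipy, OpenCV 4.12 (cv2) and the standard library are available. Lean on these libraries where they do the work, as an engineer would, in place of code of your own. Each camera call takes 0.05 s, during which the arm holds its last target. There are 200 camera calls.

### The job

Get the last jack ready for taping the next shoe last: lift the brass adaptor bush off the jack's pin and set it down, not dropped, on the floor of the open drawer's empty front compartment, leaving the drawer open as it is. Then take hold of the jack's post and draw it straight up its socket, without forcing it, until the red band has just come fully out above the socket's rim; do not pull it right out. Finish while still holding the post there, upright and hanging free, so that I can tighten the clamp, and leave the last, the tape roll and the bottle where they are.

Things in the scene. Friction and masses are not known exactly. Their poses are not given: they have to be found in the camera images.
- jack: Grey last jack, immovable: cast base 150 x 120 x 14 mm, upright socket in its middle with a clamp head of 56 mm diameter on top. Origin under the base's centre, on the bore's axis, z up. x points to the clamp's split ears, which reach 44 mm from the axis; the slack T-screw through them stays below the rim.
- socket_rim (a point): Centre of the mouth of the jack's socket, on the axis, 130 mm above the bench, z up. The bore is upright, 21.6 mm in diameter and 116 mm deep.
- post: The jack's loose steel post, 0.3 to 0.6 kg, free to slide and turn. Origin on its axis at the underside of its shoulder, z up. The shoulder (34 mm diameter, 14 mm high) rests on the socket's rim at the start. Below it a round 20 mm shank, 112 mm long, stands in the bore with 1.6 mm total play; thin dark grooves 20, 40 and 80 mm below the origin.
- pin_top (a point): Top of the post's steel pin, on the axis. The pin (it enters the shoe last) is 12 mm in diameter and stands 46 mm up from the shoulder's top; this point is 60 mm above the post's origin.
- band_lower_edge (a point): Point on the post's axis at the lower edge of the red band, 60 mm below the post's origin. The band, painted round the shank, is 10 mm high; it is hidden in the bore at the start and appears as the post is drawn up.
- bush: Brass adaptor bush, a plain tube 22 mm outside, 14 mm inside, 40 mm long, 50 to 85 g. At the start it stands loosely on the post's shoulder around the pin, whose top is 6 mm above the bush's. Origin at the centre of its lower end, z along its axis.
- unit: White bench drawer unit, fixed, 260 (deep) x 200 x 140 mm, with two grey-fronted drawers; the top one stands open towards the robot. Origin under its centre, x away from the robot, z up; its front is 130 mm towards -x.
- drawer_spot (a point): Point on the open drawer's floor, in the middle of its free front compartment; x into the unit, y across the drawer, z up. Inner front wall 51 mm towards -x, a divider (30 mm high) 56 mm towards +x, side walls 78 mm each side. Walls are 38 mm high above this floor, the front panel 48 mm, the unit's top 60 mm; the unit overhangs from 53 to 93 mm towards +x (more the wider it is open).
- unit_drawer0 (a joint): How far the top drawer is pulled out, m (0 shut, grows as it opens towards the robot); starts 0.11 to 0.15. It slides with about 1 N of friction.
- last: Bystander: yellow plastic shoe last, 270 x 95 x 98 mm, 0.42 kg. Origin under it, 120 mm from the heel end, x towards the toe.
- tape_roll: Bystander: cream masking tape roll lying flat, 110 mm outside, 76 mm inside, 25 mm high. Origin at the centre of its underside.
- bottle: Bystander: clear drinks bottle with blue label and cap, 64 mm diameter, 205 mm high, standing. Origin at the centre of its underside.

How it is judged:
By the outcome, as a careful person would: the job done as asked, in the order asked, and still so for the second after the job is handed in, while the arm keeps its last pose, push and grip.
It also fails if it takes over 64 s, if anything falls off the work surface, if the arm or the gripper's body presses on something with over 40 N, if the wrist force passes 120 N, or if a joint passes its speed limit or range.

## Working session

There is one attempt and no reset: what is moved stays moved. The work goes in short steps, each a Python script; the robot and the scene stay as the last script left them, time stands still between calls to the robot, and variables do not carry over. Pictures are saved under pics/ and viewed, at most 10 in all, crops included, and the job is handed in when it is done.

```bash
mkdir -p pics
cat > h.py <<'E'
from rig import *
import numpy as np, cv2
def world(cam,p):
    c=camera_params(cam); return np.array(c["rotation"])@np.array(p)+np.array(c["origin"])
def pix(cam,P):
    c=camera_params(cam); q=np.array(c["rotation"]).T@(np.array(P)-np.array(c["origin"])); q=np.array(c["intrinsics"])@q; return q[:2]/q[2]
def save(cam,n):
    im=get_image(cam); cv2.imwrite(f"pics/{n}.png",im[:,:,::-1]); return im
E
python3 - <<'E'
from h import *
np.set_printoptions(precision=1,suppress=True)
ims=[save(c,c+"0") for c in("scene","top")]
for c in("scene","top"):
    p=camera_params(c);print(c,p["origin"],p["rotation"],p["intrinsics"])
    for n in["jack","socket_rim","post","pin_top","bush","unit","drawer_spot","last","tape_roll","bottle"]:
        for r in place_of(n,c)[:2]:
            w=world(c,r["at"]);print(n,round(r["score"],2),w,pix(c,w))
print(current_time(),current_ee_rot())
E
```

```text
scene [1272.7 -468.1 1183.4] [-0.3  0.8  0.5 -0.2] [[546.3   0.  277.9]
 [  0.  546.3 208. ]
 [  0.    0.    1. ]]Traceback (most recent call last):
  File "<stdin>", line 8, in <module>
  File "h.py", line 4, in world
    c=camera_params(cam); return np.array(c["rotation"])@np.array(p)+np.array(c["origin"])
                                 ~~~~~~~~~~~~~~~~~~~~~~~^~~~~~~~~~~~
ValueError: matmul: Input operand 1 has a mismatch in its core dimension 0, with gufunc signature (n?,k),(k,m?)->(n?,m?) (size 3 is different from 4)
```

```bash
python3 -c "
import cv2,numpy as np
a=cv2.imread('pics/scene0.png');b=cv2.imread('pics/top0.png')
cv2.imwrite('pics/both.png',cv2.resize(np.vstack([a,b]),None,fx=.714,fy=.714))"
```

```text
(no output)
```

View pics/scene0.png

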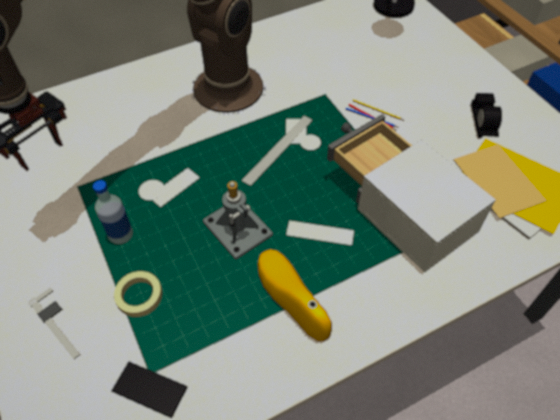

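View pics/top0.png

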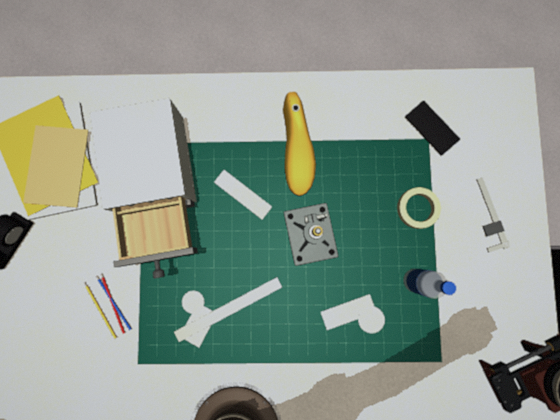

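The scene picture shows the jack at about (238,225), with the brass bush at (233,188) and the open drawer at (375,150). In the top picture they are at (315,231) and (152,230). The camera rotation is a quaternion, so I'll fix the helper.

```bash
cat > h.py <<'E'
from rig import *
import numpy as np, cv2
from scipy.spatial.transform import Rotation as R
np.set_printoptions(precision=1,suppress=True)
def cam_(cam):
    c=camera_params(cam); q=np.array(c["rotation"]).ravel()
    M=R.from_quat(np.roll(q,-1)).as_matrix() if q.size==4 else q.reshape(3,3)
    return np.array(c["intrinsics"]),M,np.array(c["origin"])
def world(cam,p): K,M,o=cam_(cam); return M@np.array(p)+o
def pix(cam,P): K,M,o=cam_(cam); q=K@(M.T@(np.array(P)-o)); return q[:2]/q[2]
def at_z(cam,uv,z):
    K,M,o=cam_(cam); d=M@np.linalg.solve(K,[uv[0],uv[1],1]); return o+d*(z-o[2])/d[2]
def save(cam,n):
    im=get_image(cam); cv2.imwrite(f"pics/{n}.png",im[:,:,::-1]); return im
E
python3 - <<'E'
from h import *
for c in("scene","top"):
    save(c,c+"1")
    print(c,cam_(c)[2])
    for n in["jack","socket_rim","post","pin_top","bush","unit","drawer_spot","last","tape_roll","bottle"]:
        for r in place_of(n,c)[:2]:
            w=world(c,r["at"]);print(n,round(r["score"],2),w,pix(c,w))
    for n in["bush","jack"]:
        for r in regions_of(n,c)[:1]:
            v,u=np.nonzero(r["region"]);print(n,u.mean(),v.mean(),u.min(),u.max(),v.min(),v.max())
a=cv2.imread('pics/scene1.png')[150:280,170:300];b=cv2.imread('pics/top1.png')[180:280,80:360]
a=cv2.resize(a,(520,520),interpolation=2)[:, :]
b=cv2.resize(b,(780,279),interpolation=2)
o=np.zeros((600,780,3),np.uint8);o[:279]=b;o[280:600,:320]=cv2.resize(a,(320,320))
s=cv2.imread('pics/scene1.png')[90:220,310:490];o[280:600,330:773]=cv2.resize(s,(443,320),interpolation=2)
cv2.imwrite('pics/crop1.png',o)
print(current_time(),current_ee_rot())
E
```

```text
scene [1272.7 -468.1 1183.4]
jack 0.71 [ 508.6 -200.5   -1.5] [238.4 228.7]
jack 0.27 [ 569.9 -494.4   -3.8] [139.  294.9]
socket_rim 0.7 [ 508.  -199.8  126.3] [234.9 199. ]
post 0.53 [ 504.2 -203.3  134.2] [232.8 196.5]
pin_top 0.66 [ 510.7 -204.7  189.9] [231.5 184.1]
bush 0.47 [ 509.1 -199.7  146.7] [234.6 194.2]
unit 0.81 [699.1 228.8   2.6] [416.4 217.9]
drawer_spot 0.93 [514.  197.8  78. ] [371.5 156.4]
last 0.97 [ 764.2 -168.3   -1.7] [295.9 302.1]
last 0.45 [ 510.3 -202.8   -0.3] [237.8 229.3]
tape_roll 0.83 [ 573.1 -494.6   -2. ] [139.2 295.6]
tape_roll 0.57 [ 507.9 -200.5    0.9] [238.2 228. ]
bottle 0.65 [ 384.5 -479.2   -1.9] [121.2 235.3]
bush 137.63563829787233 293.7650709219858 114 161 272 316
jack 236.6526867627785 227.57623416339013 203 271 195 257
top [ 468.3 -107.4 1040.2]
socket_rim 0.84 [ 508.  -206.6  134.7] [315.8 231.4]
post 0.53 [ 506.1 -204.6  130.4] [314.8 232.3]
pin_top 0.41 [ 510.4 -204.3  190.9] [317.5 229.2]
bush 0.6 [ 509.7 -207.7  147. ] [316.8 230.5]
unit 0.89 [702.3 222.3   1.2] [155.3 166. ]
drawer_spot 0.72 [518.6 197.2  77.1] [154.3 230.3]
last 0.66 [ 763.8 -170.1    2.1] [295.3 142.3]
tape_roll 0.85 [ 577.4 -500.7    5.3] [418.  206.7]
bottle 0.9 [ 382.9 -482.4   -2.9] [414.  278.9]
bush 315.6060606060606 230.83333333333334 311 321 226 235
jack 309.557069846678 233.6605621805792 282 337 203 264
1.45 [0.  1.  0.2 0. ]
```

View pics/crop1.png

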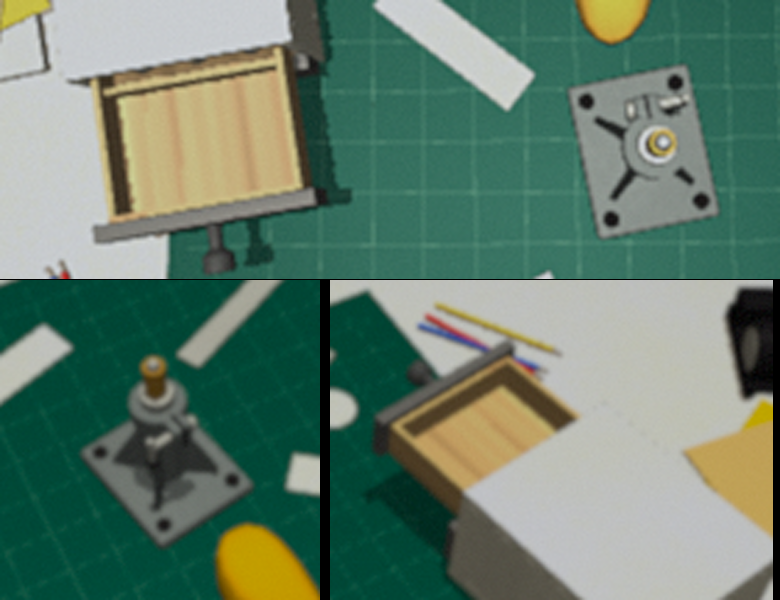

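The crops agree with the networks. The jack axis is near (508,-204), with the bush standing at z 144–184. The drawer's front compartment is empty, with its spot near (516,198,80) and yaw of about 0.15 rad. I'll go up first because the bottle is near the direct path, then grip the bush gently.

```bash
cat >> h.py <<'E'
YAW=np.arctan2(28,184.5)
def down(yaw=YAW,flip=False):  # tool z down, tool y across the drawer
    y=np.array([-np.sin(yaw),np.cos(yaw),0])*(-1 if flip else 1); z=np.array([0,0,-1.]); x=np.cross(y,z)
    return np.roll(R.from_matrix(np.c_[x,y,z]).as_quat(),1)
YD=np.array([-np.sin(YAW),np.cos(YAW),0]); XD=np.array([np.cos(YAW),np.sin(YAW),0])
E
python3 - <<'E'
from h import *
print(at_z("top",(315.6,230.8),182))
A=np.array([508.3,-204,0])
p=current_eef_pos()
move_straight([p[0],p[1],320],rate=250)
best=None
for f in(0,1):
    q=ik(A+[0,0,260],down(flip=f)); q2=ik([516,197.5,200],down(flip=f)); print(f,q,q2)
    if q is not None and q2 is not None:
        m=np.abs(np.array(q)-current_q()).max()
        if best is None or m<best[0]: best=(m,f)
f=best[1]; open("flip","w").write(str(f))
move_to(A+[0,0,320],down(flip=f)); 
grip(56,8)
print(move_straight(A+[0,0,148.5],rate=120,contact_N=5),current_eef_pos(),current_force(),current_time())
save("top","top2");save("scene","scene2")
a=cv2.imread('pics/scene2.png')[120:250,160:310];b=cv2.imread('pics/top2.png')[170:300,240:390]
cv2.imwrite('pics/crop2.png',cv2.resize(np.hstack([a,b]),(800,347),interpolation=2))
E
```

```text
[ 507.4 -201.   182. ]
0 [ 0.8  0.3 -0.6  1.7  0.2  1.2  1.8] [ 0.4  0.5 -1.1  1.7  0.5  1.2  0.8]
1 [ 0.5  0.2 -0.3  1.7  0.1  1.2 -1.2] [ 0.3  0.4 -0.9  1.7  0.4  1.2 -2.2]
False [ 508.7 -204.1  149.2] [ 0.7 -0.5  0.5] 5.9917
```

View pics/crop2.png

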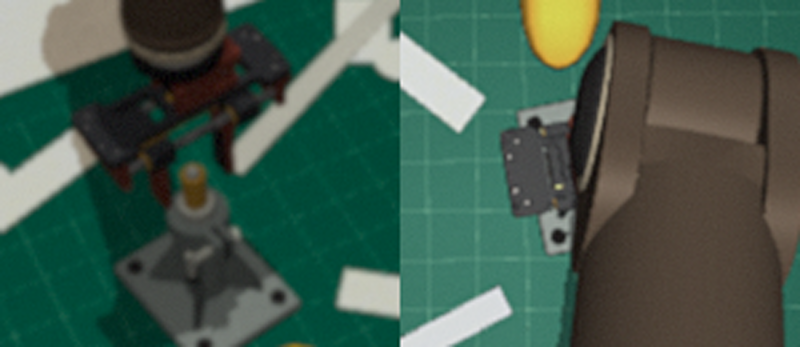

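The picture shows the fingers straddling the bush, at crop (160,190) and (230,165) with the bush at (193,185). I'll close gently and check.

Run:
```python
from h import *
f0=np.array(current_force())
grip(15,8); F=np.array(current_force())-f0
print(current_opening(),current_grasp_force(),F,F@YD,current_eef_pos(),current_time())
save("scene","scene3")
a=cv2.imread('pics/scene3.png')[150:230,190:280]
cv2.imwrite('pics/crop3.png',cv2.resize(a,(540,480),interpolation=2))
```

```text
21.59814365412797 8.000043925421778 [1.2 0.3 1.2] 0.10594526349135663 [ 508.3 -204.   148.5] 6.7167
```

View pics/crop3.png

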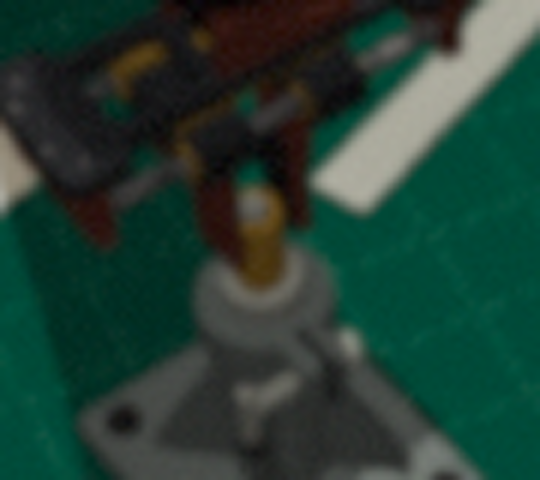

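Run:
```python
from h import *
for z,uv in((190,(232.7,184.2)),(184,(233.2,186))): print(at_z("scene",uv,z))
print(pix("scene",[508.3,-204,190]))
f0=np.array(current_force()); 
grip(15,14); print(current_opening())
for z in(152,165,200):
    print(move_straight([508.3,-204,z],rate=25 if z<170 else 60,contact_N=8),np.array(current_force())-f0,current_opening())
move_straight([508.3,-204,215],rate=60)
save("scene","scene4")
a=cv2.imread('pics/scene4.png')[120:230,180:290]
cv2.imwrite('pics/crop4.png',cv2.resize(a,(500,500),interpolation=2))
print(current_time(),current_opening(),current_force())
```

```text
[ 512.2 -202.4  190. ]
[ 513.1 -202.   184. ]
[231.4 183.3]
21.30064500466904
False [-1.   0.  -0.7] 21.868994213487806
False [-1.2  0.2 -1.2] 21.842621809073037
False [-0.5  0.6 -2.2] 21.677603222777996
9.125 21.46469819612592 [-0.4  0.4 -0.8]
```

View pics/crop4.png

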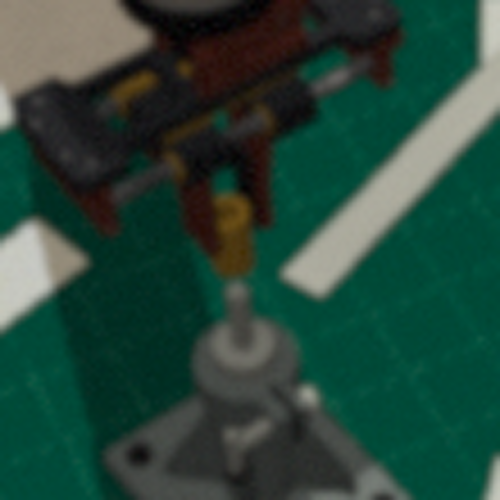

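The bush is held upright at crop (232,235), clear of the bare pin at (237,310). Next is the drawer.

Run:
```python
from h import *
f=int(open("flip").read()); D=np.array([516,197.5,0])-4*XD
move_straight([508.3,-204,250],rate=120)
move_straight(D+[0,0,250],rate=170)
move_straight(D+[0,0,100],rate=90)
print(current_force(),current_opening())
print(move_straight(D+[0,0,79],rate=12,contact_N=3),current_eef_pos(),current_force(),current_opening(),current_time())
save("scene","scene5");save("top","top5")
for c in("scene","top"):
    for n in("bush","drawer_spot"):
        for r in place_of(n,c)[:1]: print(n,r["score"],world(c,r["at"]))
b=cv2.imread('pics/top5.png')[160:290,80:230];a=cv2.imread('pics/scene5.png')[90:220,310:460]
cv2.imwrite('pics/crop5.png',cv2.resize(np.hstack([a,b]),(800,347),interpolation=2))
```

```text
[-0.2 -0.2 -0.5] 21.221622046048413
True [512.3 196.9  84.4] [ 0.5 -0.5  4.3] 21.47275544317844 15.1
bush 0.62 [508.5 197.4  82.8]
drawer_spot 0.83 [515.9 198.1  77.5]
bush 0.23 [517.6 197.5  80.7]
drawer_spot 0.68 [520.5 194.6  81.2]
```

View pics/crop5.png

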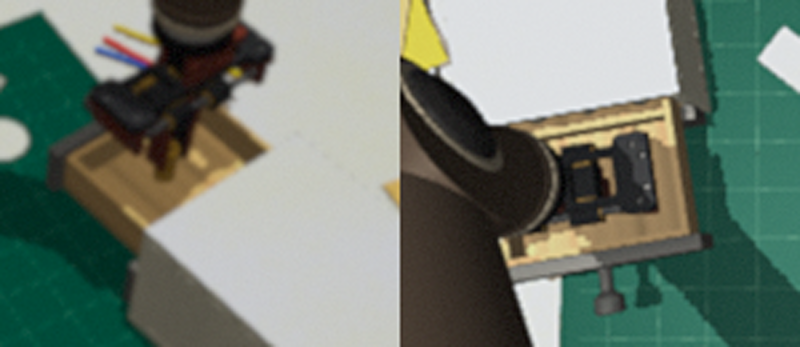

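Contact came at TCP z 84.4, as expected, with the bush standing in the compartment at crop (168,165). I'll release, retreat and verify.

Run:
```python
from h import *
p=np.array(current_eef_pos())
grip(44)
move_straight(p*[1,1,0]+[0,0,150],rate=60)
move_straight(p*[1,1,0]+[0,0,250],rate=170)
move_straight([508.3,-204,250],rate=180)
save("scene","scene6");save("top","top6")
for c in("scene","top"):
    for n in("bush","drawer_spot","socket_rim","pin_top","unit"):
        for r in place_of(n,c)[:1]: print(c,n,r["score"],world(c,r["at"]))
print(current_time())
b=cv2.imread('pics/top6.png')[180:290,80:230];a=cv2.imread('pics/scene6.png')[100:230,190:440]
cv2.imwrite('pics/crop6.png',np.hstack([cv2.resize(a,(480,250),interpolation=2),cv2.resize(b,(320,250),interpolation=2)]))
```

```text
scene bush 0.7 [510.7 199.5  83.4]
scene drawer_spot 0.57 [517.7 199.7  83.2]
scene socket_rim 0.59 [ 503.  -204.3  125.8]
scene unit 0.94 [697.3 230.2   2.6]
top bush 0.42 [512.9 192.4  81.4]
top drawer_spot 0.65 [520.1 194.3  80.5]
top unit 0.71 [699.8 220.4  -1.6]
20.9333
```

View pics/crop6.png

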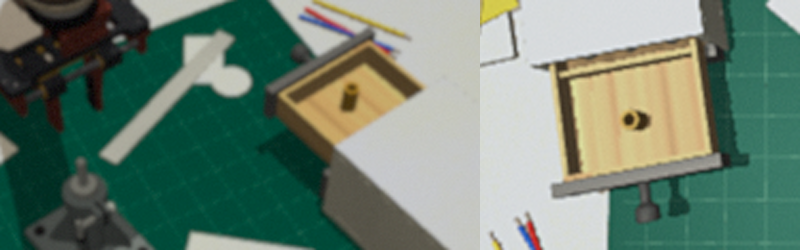

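The bush stands upright in the front compartment at crop (350,97), and the drawer is unchanged. Now the pin: a gentle grip first to check lateral force.

Run:
```python
from h import *
print(move_straight([508.3,-204,170],rate=120,contact_N=6))
print(move_straight([508.3,-204,149],rate=40,contact_N=5))
wait(.3); f0=np.array(current_force()); m0=np.array(current_moment())
for s in(4,15,45):
    grip(6,s); wait(.2); F=np.array(current_force())-f0
    print(s,current_opening(),current_grasp_force(),F,"y",F@YD,"x",F@XD,np.array(current_moment())-m0)
np.save("f0.npy",f0)
print(current_eef_pos(),current_time())
```

```text
False
False
4 12.079649446229693 3.999963328242302 [-0.2  0.7  0.4] y 0.7197362630425773 x -0.13764574897667312 [-0.1 -0.   0.1]
15 11.435695370423133 14.999995529651642 [ 0.4  1.8 -0.2] y 1.6965754765106607 x 0.694119299527442 [-0.1 -0.   0. ]
45 11.064702952946082 44.999948143959045 [-0.3  1.7  0.5] y 1.727077354025596 x -0.07021187077285174 [-0.1 -0.   0.1]
[ 508.3 -204.   149. ] 24.3583
```

```bash
cat > lift.py <<'E'
from h import *
import sys
f0=np.load("f0.npy"); p=np.array(current_eef_pos()); 
for z in map(float,sys.argv[1:]):
    hit=move_straight([p[0],p[1],z],rate=25,contact_N=15); wait(.1)
    F=np.mean([np.array(current_force()) for _ in range(4)],0)-f0
    print(z,hit,F,current_opening(),np.array(current_moment()),np.array(p[:2]),current_time())
    if hit: break
    p[:2]+=np.clip(.1*F[:2],-.3,.3)*(np.abs(F[:2])>.8)
E
python3 lift.py 151 157 165 175
python3 - <<'E'
from h import *
save("scene","s7")
for n in("post","pin_top","socket_rim"):
    for r in place_of(n,"scene")[:1]: print(n,r["score"],world("scene",r["at"]))
E
```

```text
151.0 False [ 0.2  0.8 -4.9] 10.575957778558564 [-0. -0. -0.] [ 508.3 -204. ] 24.7083
157.0 False [ 0.4  0.4 -5.8] 10.858514108434393 [0.  0.1 0.1] [ 508.3 -204. ] 25.2
165.0 False [ 0.6  1.3 -5.4] 10.511258161413581 [0. 0. 0.] [ 508.3 -204. ] 25.7667
175.0 False [ 0.1  0.9 -5.4] 10.455719809073004 [ 0.1 -0.   0. ] [ 508.3 -203.9] 26.4167
post 0.69 [ 506.7 -203.1  158.3]
pin_top 0.79 [ 507.3 -201.7  216.9]
socket_rim 0.71 [ 503.  -199.5  123.9]
```

The post hangs free: the load is about 5.4 N (its weight) and lateral force is about 1 N.

```bash
python3 lift.py 187 199 207 212
python3 - <<'E'
from h import *
for i in range(2):
    save("scene",f"s8{i}")
    for n in("post","pin_top","socket_rim","band_lower_edge"):
        for r in place_of(n,"scene")[:1]: print(n,r["score"],world("scene",r["at"]))
a=cv2.imread('pics/s81.png')[160:220,210:270]
cv2.imwrite('pics/crop8.png',cv2.resize(a,(600,600),interpolation=2))
for z in(133,130,143): print(z,(pix("scene",[508.5,-204,z])-[210,160])*10)
E
```

```text
187.0 False [-0.3  1.2 -5.3] 11.124638449227419 [ 0.1  0.  -0. ] [ 508.2 -203.8] 27.35
199.0 False [-0.7  0.  -5.4] 10.672161465310054 [-0.  0. -0.] [ 508.2 -203.7] 28.0833
207.0 False [ 0.3  1.4 -4.8] 10.844386495228624 [0.  0.1 0. ] [ 508.2 -203.7] 28.65
212.0 False [-0.1  0.9 -4.1] 10.692250564916764 [ 0. -0.  0.] [ 508.2 -203.6] 29.1
post 0.89 [ 505.1 -201.   194.7]
pin_top 0.68 [ 505.6 -202.5  254.5]
socket_rim 0.74 [ 503.5 -202.   125.9]
band_lower_edge 0.72 [ 508.4 -202.6  132.6]
post 0.22 [ 572.  -494.7   -2.5]
pin_top 0.56 [ 510.8 -204.5  252.4]
socket_rim 0.62 [ 501.8 -201.6  126.7]
band_lower_edge 0.82 [ 507.5 -204.   132.5]
133 [232.6 381.4]
130 [233.5 388.9]
143 [229.4 356.2]
```

View pics/crop8.png

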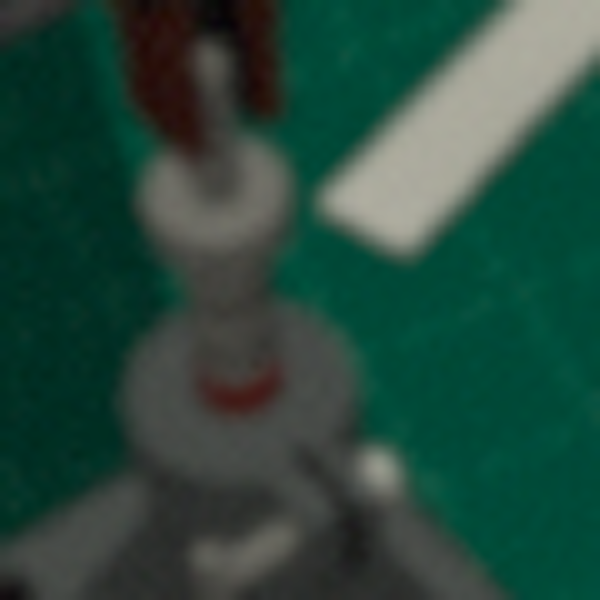

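The red band shows in full at crop (238,390), with its height matching 10 mm and its lower edge at about z 132.6 (3 mm above the rim). I'll check that it is settled and hanging free, then hand in.

Run:
```python
from h import *
wait(.5); f=[]
for _ in range(10): f.append(current_force()); wait(.03)
F=np.mean(f,0)-np.load("f0.npy"); print(F,current_eef_pos(),current_opening(),current_grasp_force(),current_time())
if np.hypot(*F[:2])<2 and -7<F[2]<-2.5: print(job_done())
```

```text
[-0.   1.2 -5. ] [ 508.2 -203.6  212. ] 10.89776865193679 44.9984747171402 30.4333
the job is handed in; nothing more can be done
None
```

The job is handed in at 30.4 s: the bush stands upright in the drawer's front compartment, and the gripper is holding the post drawn up 63 mm, hanging free, with the red band's lower edge about 3 mm above the rim.

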